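# Load the work lamp's battery behind its spring and lip

## Task

Put the green battery into the yellow work lamp: flat end against the coil spring, press it in, swing the button end down past the red lip, and let go so that the spring holds the battery level under the lip. Leave the red battery and everything else where they are.

Things in the scene. Friction and masses are not known exactly. Their poses are not given: they have to be found in the camera images.
- cell: Fresh battery: GREEN cylinder, black band near the button end, 34 mm diameter, 120 mm long (117 mm barrel, then a brass button 3 mm long, 12 mm wide), 0.19 to 0.32 kg, loose. Origin at mid-length on its axis; x runs along it to the button (tip at x = +60 mm, flat end at -60 mm); roll about x is arbitrary. It starts level on a wooden rest, axis 34 mm above the table.
- cell_button (a point): Tip of the green cell's button, on its axis.
- cell_flat (a point): Centre of the green cell's flat end. About the rests: each fixed wooden rest is 110 x 54 mm and carries its cell on two V blocks, 36 to 50 mm either side of the cell's middle; between them nothing is higher than 8 mm, so fingers can straddle the middle.
- old_cell: Spent battery: RED cylinder, otherwise the same as the green one, on the other rest. Leave it there. Which rest holds which cell varies.
- lamp: Yellow work lamp on its back, fixed. Origin under its battery bay at table height; x along the bay towards the lamp head, z up. Head: block from x = 82 to 162 mm, 124 wide, 49 high. Bay: x = -125 to 80 mm, 108 wide, rims 14 high. In the bay a grey tray carries spring, saddles, wall and lip together; it is fixed, shifted by an unknown s of -12 to +12 mm along x: feel or see it.
- spring_nominal (a point): Point fixed to the lamp (x = -57 mm, 34 mm up): centre of the free face of the spring's brass disc if the shift s were 0; really it is s further along the lamp's x. Disc 26 mm across, 4 thick, facing +x, on a coil spring, pushed in towards -x; 27 mm behind its free face is the front of a black housing, top 46 mm above the table.
- lip_nominal (a point): Point fixed to the lamp (x = +49 mm, 34 mm up), below the edge of the red retaining lip if s were 0; really s further along x. The lip (40 mm wide, underside 55 and top 61 mm above the table) overhangs the bay by 8 mm from an upright wall, inner face at lamp x = s + 57 mm. Disc to wall is 114 mm free: the 120 mm cell sits with the spring pressed in 6 mm.
- bay_middle (a point): Point on the seated cell's axis, 34 mm above the table over the lamp's origin. The cell lies level along the lamp's x on V saddles at x = s - 50 to s - 37 and s + 31 to s + 44 mm, each with side cheeks 44 mm apart, tops 37 mm up. Between the saddles the floor is 9 mm up, with free room for fingers on both sides out to the bay rims, 48 mm from the centre line.
- plunger (a joint): How far the spring disc is pressed in, m: 0 free, 0.024 hard stop. Push: about 4 N to start, plus 0.6 N per mm (8 N seated, 13 N at 14 mm, 18.5 N at the stop). To swing past the lip the cell needs it in by 14 mm plus a margin; until then hold the cell sloping, button end up by 25 to 40 degrees, so that the barrel clears the lip and the flat end faces the disc.
- round_brick: Bystander: loose terracotta brick with a rounded end, 180 x 100 x 60 mm. Origin on its underside.
- ogee_brick: Bystander: loose red-brown moulded brick, 160 x 98 x 65 mm. Origin on its underside.
- glazed_brick: Bystander: loose black glazed brick, 200 x 100 x 70 mm. Origin on its underside.
- pale_block: Bystander: loose pale wooden profile block, 120 x 90 x 80 mm. Origin on its underside.
- grey_tile: Bystander: loose square tile 140 x 140 x 18 mm with a round terracotta boss. Origin on its underside.
- brush: Bystander: loose bench brush lying on the table. Origin on its underside.
Things that resemble listed ones, but are neither listed nor needed, are in the scene too. Of the things shaped like the cell, the green one is meant.

How it is judged:
On the way, in this order (a step that is already met when the one before it is completed fails the run):
1. the green cell is lifted off its rest (height (world z) of cell above 0.07 m), for 0.1 s.
2. the green cell, sloping with its button end up by at least 10 degrees, has its flat end at the spring and the spring is pressed in by over 10 mm (value of joint plunger above 0.01 m and horizontal distance between cell_flat and lamp below 0.11 m and angle between cell's own x axis and vertical below 1.4 rad), for 0.1 s.
At the end, for the whole second after the job is handed in: The green cell lies level in the lamp's tray (axis within 0.07 rad of the lamp's x, its middle 30 to 39 mm above the table and within 6 mm of the bay's centre line), button towards the lamp head and under the lip, with the spring pressed in 3 to 10 mm by it, at rest and released (value of joint plunger between 0.003 and 0.01 m and z of cell in the frame of lamp between 0.03 and 0.039 m and y of cell in the frame of lamp between -0.006 and 0.006 m and angle between the x axis of cell and the x axis of lamp, either way round below 0.07 rad and x of cell_button in the frame of lamp above 0.03 m and linear speed of cell below 0.02 m/s and angular speed of cell below 0.3 rad/s); the robot touches nothing.
It fails at once if the red cell is moved by more than 20 mm (distance of old_cell from where it was at the start of the episode above 0.02 m).
It fails at once if another loose thing on the table is moved by more than 20 mm (distance of any of round_brick, ogee_brick, glazed_brick, pale_block, grey_tile, brush from where it was at the start of the episode above 0.02 m).
It also fails if it takes over 54 s, if anything falls off the work surface, if the arm or the gripper's body presses on something with over 40 N, if the wrist force passes 120 N, or if a joint passes its speed limit or range.

## Robot

A 6-joint arm with a two-finger parallel gripper is mounted at the origin on the work surface. World frame = base frame: x ahead of the robot, y to its left, z up, the work surface at z = 0. Lengths are in m, angles in rad, forces in N, time in s.
With the tool pointing down it reaches from about 0.25 to 0.725 m from the base axis. Payload 4 kg.
Tool frame: the origin (TCP) lies midway between the tips of the shut fingers; the grasp point (between the pads) lies 19 mm behind it (arm.grasp_offset is the distance from the TCP to the grasp point, in m); z points along the fingers, y is the line along which they close (so a half turn about z gives the same grasp; the last joint's range is limited). The gripper opens to 85 mm and grips with 20 to 120 N. Pads are 22 mm wide; open, the fingers measure 114 mm over their backs; the gripper's body (76 mm by 85 mm) begins 54 mm behind the grasp point. The pads swing forward as they close: fully open they stand 13 mm farther back than shut.
Start: joints at [0, 0.241, 0.005, 1.335, 0, 1.571], TCP at [0.5, -0, 0.231] pointing down, gripper open.
Joint ranges: [-2.72, 2.72], [-1.05, 1.87], [-1.09, 1.28], [-1.99, 2.15], [-1.42, 1.44], [-3.14, 3.14]. Speed limits (rad/s): [2.79, 2.79, 3.14, 3.14, 3.14, 3.14].

## Interface

Orientations are given as a rotation vector (axis times angle).
In Python, from rig import arm, optics gives the robot as it stands. The module is installed in compiled form; this text tells all that it offers.
- The arm moves only by the tool servo_tool, never from a script. Its argument "rows" is a list of rows, each an object with "offset": the shift along the tool's x, y, z in units of 2 cm (1.0 is 2 cm), a list of three; "turn": the turn, a rotation vector about the tool's x, y, z in units of 5 degrees (1.0 is 5 degrees), a list of three; "jaw": the opening in per cent of the stroke, from 0 (shut) to 100 (fully open). A call has 1 to 5 rows; each row shifts and turns the commanded pose from where the row before left it, along the tool's axes as they then stand; what a row does not reach is not made up. A row lasts 1/12 s, in which the tool goes at most 41.7 mm and 7.16 degrees, less where a joint would pass 70% of its speed; a pose out of reach is approached as far as the arm can. A call with a number of a shift or a turn outside -1 to 1 is refused whole. A call with a gripper value outside its range is refused whole. The fingers move at their own pace and stop on an object; "squeeze" is the grip in N (left out, the last holds). Time passes only in rows, so rows that do not move let the fingers close. It gives the time, the measured TCP pose, the force, the opening and the grip force at its end, in the units of the state.
- arm.get_state(): the state, without advancing time (a new reading comes with each control period).
- optics.snapshot(name): name is "scene" or "side" or "wrist"; returns a dict with "image" (420x560x3 uint8, red, green, blue), "intrinsics" (3x3 intrinsics, pixels), "rvec" (rotation vector, rad) and "tvec" (3), from world to camera coordinates, as OpenCV has them. Camera axes: x right, y down, z forward; pixel columns grow to the right and rows downward; lengths in m; the calibration is good to about 2 mm. The wrist camera is an equidistant fisheye: a pixel r from the principal point sees the ray r / f radians off the axis. A picture is of the moment at which its call begins. There is no depth.
- arm.job_done(): hands the job in; it is judged then, once.
The state is a dict: "time_s": time; "joint_pos": joint angles; "joint_velocities": joint speeds; "joint_torque": joint torques, N m; "position": TCP position; "eef_rot": TCP orientation; "contact_force": force on the tool from outside, world axes, zero at the start; "torque": the same for the moment, N m; "grip_width": finger opening in m; "gripper_force": force on a finger pad.
Only numpy, scipy, OpenCV 4.12 (cv2) and the standard library are available. Lean on these libraries where they do the work, as an engineer would, in place of code of your own. Each camera call takes 0.05 s, during which the arm holds its last target. There are 200 camera calls.

## Working session

There is one attempt and no reset: what is moved stays moved. The work goes in short steps, Python scripts to look and compute and a tool call to move; the robot and the scene stay as the last step left them, time stands still between calls to the robot, and variables do not carry over. Pictures are saved under pics/ and viewed, at most 12 in all, crops included, and the job is handed in when it is done.

Besides the shell and the picture viewer there is one more tool, called after ">>>" as name(argument=value, ...), one argument or row to a line, values as JSON. servo_tool: Moves the arm, as the interface text tells. Shifts and turns lie within -1 to 1; 1 stands for 2 cm of shift or 5 degrees of turn. Its arguments: {"type":"object","properties":{"rows":{"type":"array"},"squeeze":{"type":"number"}},"required":["rows"]}

```bash
mkdir -p pics
cat > h.py <<'E'
import numpy as np, cv2
from scipy.spatial.transform import Rotation as R
from rig import arm, optics
def snap(n,f=None):
    s=optics.snapshot(n)
    if f: cv2.imwrite('pics/'+f,s['image'][:,:,::-1])
    return s
def ray(s,px,fish=False):
    K=np.array(s['intrinsics']);u=(px[0]-K[0,2])/K[0,0];v=(px[1]-K[1,2])/K[1,1]
    if fish:
        r=np.hypot(u,v);d=np.array([np.sin(r)*u/max(r,1e-9),np.sin(r)*v/max(r,1e-9),np.cos(r)])
    else: d=np.array([u,v,1.])
    Rm=R.from_rotvec(np.ravel(s['rvec'])).as_matrix()
    return -Rm.T@np.ravel(s['tvec']),Rm.T@d
def at_z(s,px,z,fish=False):
    o,d=ray(s,px,fish);return o+d*(z-o[2])/d[2]
def proj(s,P):
    Rm=R.from_rotvec(np.ravel(s['rvec'])).as_matrix();p=Rm@np.array(P)+np.ravel(s['tvec']);K=np.array(s['intrinsics'])
    return (K@(p/p[2]))[:2]
E
python3 - <<'E'
from h import *
import pickle
d={n:snap(n,n+'0.png') for n in('scene','side','wrist')}
pickle.dump(d,open('d0.pkl','wb'))
a=d['scene']['image'];b=d['side']['image']
cv2.imwrite('pics/both0.png',cv2.resize(np.vstack([a]),(800,600),interpolation=cv2.INTER_CUBIC)[:,:,::-1])
for n in d:
  o,_=ray(d[n],(280,210));print(n,o,d[n]['intrinsics'])
print(arm.get_state())
E
```

```text
scene [1.02445993 0.30348989 0.89118914] [[392.67698404   0.         280.71585794]
 [  0.         392.67698404 209.96787327]
 [  0.           0.           1.        ]]
side [-0.27908162  0.86321084  1.14764675] [[509.23060322   0.         272.23380123]
 [  0.         509.23060322 201.65502348]
 [  0.           0.           1.        ]]
wrist [0.49939406 0.07736133 0.37285957] [[325.1922621    0.         280.70023041]
 [  0.         325.1922621  210.76868912]
 [  0.           0.           1.        ]]
{'time_s': 0.15, 'joint_pos': array([-4.68343457e-06,  2.41239239e-01,  4.06077669e-03,  1.33521089e+00,
       -2.95783702e-05,  1.57079594e+00]), 'joint_velocities': array([ 6.61779932e-04, -3.25589769e-03,  3.73274995e-03, -6.49159366e-05,
        9.16361370e-04, -1.16578846e-03]), 'joint_torque': array([-1.62746033e-03, -3.72633219e+01,  2.52638429e+01,  1.23480460e-02,
       -1.30651040e-05,  1.49362950e-05]), 'position': array([ 4.99529600e-01, -1.13165496e-05,  2.30628154e-01]), 'eef_rot': array([-2.22066412e+00, -2.22065463e+00,  1.80162033e-03]), 'contact_force': array([ 0.57774615, -0.0863326 , -0.71198994]), 'torque': array([-0.0244612 ,  0.00270366,  0.0689081 ]), 'gripper_force': 0.0, 'grip_width': 0.08531583474290004}
```

View pics/both0.png

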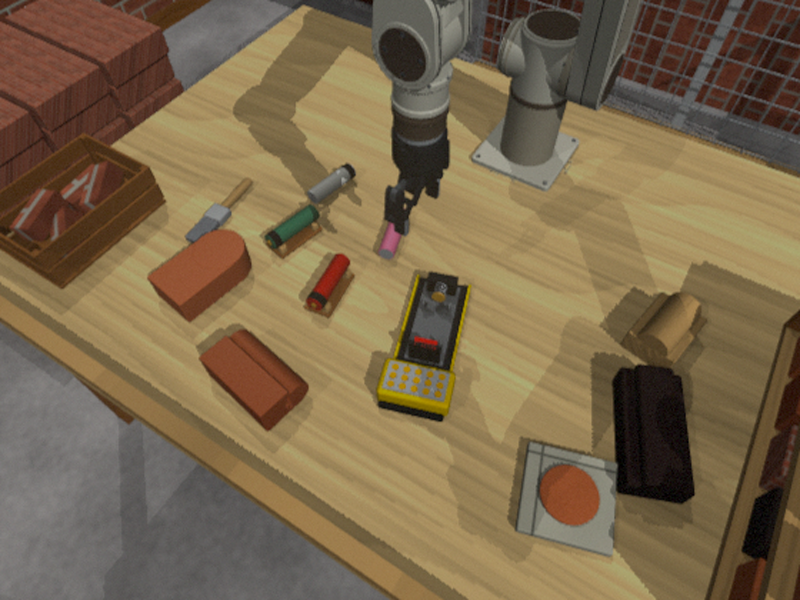

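View pics/side0.png

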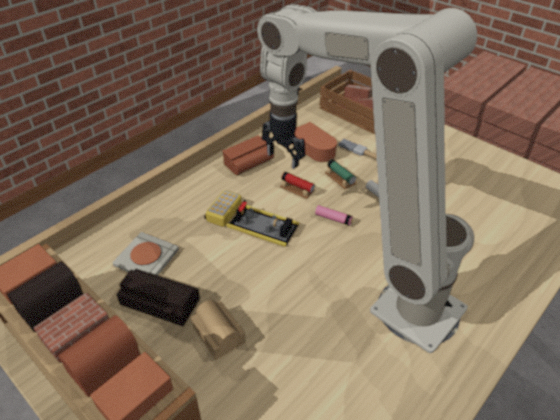

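The scene picture (800x600 scale) shows four things shaped like the cell: green with a black band at (292,228), red at (328,283), grey at (332,183) and pink at (390,240). Only the first is green, so I choose it. The lamp is at (430,340), head towards the camera. Next is a close crop to check the choice.

Run:
```python
from h import *
import pickle
d=pickle.load(open('d0.pkl','rb'));a=d['scene']['image'];b=d['side']['image']
A=cv2.resize(a[130:190,170:250],(400,300),interpolation=cv2.INTER_CUBIC)
B=cv2.resize(a[180:300,255:335],(400,600),interpolation=cv2.INTER_CUBIC)
C=cv2.resize(b[150:210,310:390],(400,300),interpolation=cv2.INTER_CUBIC)
cv2.imwrite('pics/c1.png',np.hstack([np.vstack([A,C]),B])[:,:,::-1])
for n in('scene','side'):
  print(n,[ (z,proj(d[n],[x,y,0]).round(0)) for x,y,z in [(.5,0,0),(.5,-.2,0),(.6,0,0)]])
```

```text
scene [(0, array([289., 211.])), (0, array([230., 181.])), (0, array([269., 238.]))]
side [(0, array([281., 221.])), (0, array([321., 191.])), (0, array([259., 207.]))]
```

View pics/c1.png

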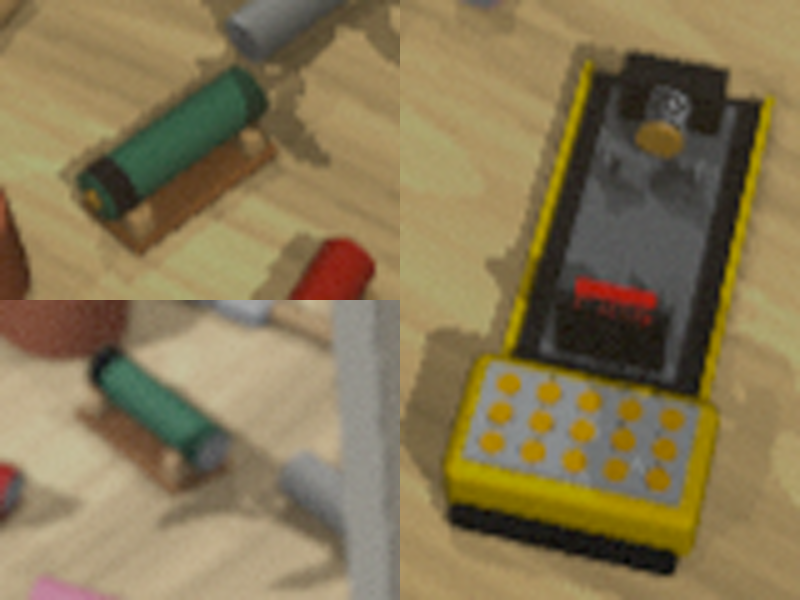

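View pics/wrist0.png

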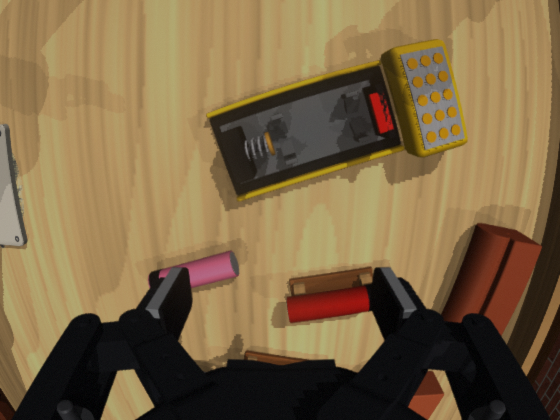

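Crop A shows the green cell with the brass button at its lower-left end (crop 93,196 → scene px 188.6,169.2). In crop C the flat end is at the lower right (side px 352.4,180.4). The wrist picture shows the lamp: bay corners at (208,117) and (238,200), head at the right, disc at (268,142), and red lip from (371,97) to (392,130).

Run:
```python
from h import *
import pickle
d=pickle.load(open('d0.pkl','rb'));w=d['wrist'];s=d['scene'];q=d['side']
b=at_z(s,(188.6,169.2),.034);print('button',b)
f=at_z(q,(352.4,180.4),.034);print('flat',f,np.linalg.norm(b-f), np.degrees(np.arctan2(*(b-f)[1::-1])))
# axis direction check by silhouette midline in scene
print('far end scene', at_z(s,(219,149.5),.034))
P={k:at_z(w,p,z,True) for k,(p,z) in dict(tl=((208,117),.014),bl=((238,200),.014),tr=((380,63),.014),br=((400,150),.014),h1=((384,51),.049),h2=((440,41),.049),h3=((466,145),.049),h4=((418,155),.049),disc=((269,142),.034),l1=((371,97),.061),l2=((384,134),.061),l3=((380,93),.061),l4=((393,130),.061)).items()}
for k in P:print(k,P[k].round(4))
near=(P['tl']+P['bl'])/2; far=(P['tr']+P['br'])/2; hd=(P['h1']+P['h2']+P['h3']+P['h4'])/4
ax=hd-near; ax[2]=0; L=np.linalg.norm(ax); ax/=L; yv=np.array([-ax[1],ax[0],0])
print('len near-head',L,'expect .247','bay len',np.linalg.norm(far-near),'yaw',np.degrees(np.arctan2(ax[1],ax[0])), 'width',np.linalg.norm(P['tl']-P['bl']),np.linalg.norm(P['h1']-P['h4']))
e=[P['bl']-P['br'],P['tl']-P['tr'],P['h4']-P['h3'],P['h1']-P['h2']];print([np.degrees(np.arctan2(-v[1],-v[0])) for v in e])
v=P['tl']-P['bl'];print(np.degrees(np.arctan2(v[1],v[0]))-90); v=P['h1']-P['h4'];print(np.degrees(np.arctan2(v[1],v[0]))-90)
o=.5*(near+ax*.125+hd-ax*.122);o[2]=0
print('origin',o)
for k in P: r=P[k]-o;print(k,(r@ax*1e3).round(1),(r@yv*1e3).round(1))
```

```text
button [ 0.54875807 -0.30620174  0.034     ]
flat [ 0.43262108 -0.28427348  0.034     ] 0.11818903464794382 -10.692352808202507
far end scene [ 0.44214814 -0.27871352  0.034     ]
tl [0.4186 0.0722 0.014 ]
bl [ 0.4498 -0.0236  0.014 ]
tr [0.6093 0.1356 0.014 ]
br [0.6368 0.037  0.014 ]
h1 [0.6029 0.143  0.049 ]
h2 [0.6674 0.1626 0.049 ]
h3 [0.7051 0.0512 0.049 ]
h4 [0.6448 0.0366 0.049 ]
disc [0.4869 0.0448 0.034 ]
l1 [0.5861 0.0934 0.061 ]
l2 [0.6007 0.0576 0.061 ]
l3 [0.5952 0.0979 0.061 ]
l4 [0.6101 0.0621 0.061 ]
len near-head 0.23291694566561338 expect .247 bay len 0.1987784603798685 yaw 18.536447311810875 width 0.10075944136029856 0.1143318296002031
[np.float64(17.95683812742261), np.float64(18.369613725470614), np.float64(13.631541492696385), np.float64(16.95451005387885)]
18.021398365639513
21.46426981458312
origin [0.54604599 0.06182771 0.        ]
tl -117.5 50.4
bl -118.4 -50.4
tr 83.5 49.8
br 78.2 -52.4
h1 79.7 58.9
h2 147.1 57.0
h3 147.4 -60.6
h4 85.6 -55.3
disc -61.5 2.6
l1 48.0 17.2
l2 50.5 -21.4
l3 58.1 18.6
l4 60.8 -20.1
```

```bash
cat >> h.py <<'E'
def projf(s,P):
    Rm=R.from_rotvec(np.ravel(s['rvec'])).as_matrix();p=Rm@np.array(P)+np.ravel(s['tvec']);K=np.array(s['intrinsics'])
    r=np.hypot(p[0],p[1]);t=np.arctan2(r,p[2]);return np.array([K[0,2]+K[0,0]*t*p[0]/r,K[1,2]+K[1,1]*t*p[1]/r])
def lampP(v,P,shift):
    x,y,a,s=v;X=P[0]+(s if shift else 0)
    return np.array([x+np.cos(a)*X-np.sin(a)*P[1],y+np.sin(a)*X+np.cos(a)*P[1],P[2]])
from scipy.optimize import least_squares
def fit(obs,v0=(.546,.062,.32,0.)):
    # obs: (snap,fish,px,P,shift)
    f=lambda v:np.concatenate([((projf if o[1] else proj)(o[0],lampP(v,o[3],o[4]))-o[2]) for o in obs])
    r=least_squares(f,v0,loss='soft_l1',f_scale=1.5);return r.x,f(r.x).reshape(-1,2)
E
python3 - <<'E'
from h import *
import pickle
d=pickle.load(open('d0.pkl','rb'));w=d['wrist'];s=d['scene']
W=[((208,117),(-.125,.054,.014),0),((238,200),(-.125,-.054,.014),0),((380,63),(.08,.054,.014),0),((402,151),(.08,-.054,.014),0),
((384,50),(.082,.062,.049),0),((444,40),(.162,.062,.049),0),((466,146),(.162,-.062,.049),0),((418,156),(.082,-.062,.049),0),
((269,142),(-.057,0,.034),1),((371,97),(.049,.02,.061),1),((382,134),(.049,-.02,.061),1)]
S=[((292.6,192.4),(-.125,-.054,.014),0),((328.8,199.4),(-.125,.054,.014),0),((290,235.6),(.049,-.02,.061),1),((306.4,238.4),(.049,.02,.061),1),((307,208),(-.057,0,.034),1),((271,251.8),(.082,-.062,.049),0),((318.4,261),(.082,.062,.049),0)]
ow=[(w,1,*o) for o in W];os=[(s,0,*o) for o in S]
for n,o in(('wrist',ow),('scene',os),('both',ow+os)):
  v,r=fit(o);print(n,v.round(4),np.degrees(v[2]).round(2));print(r.round(1).tolist())
E
```

```text
wrist [ 0.5477  0.0612  0.3118 -0.0026] 17.87
[[-5.7, -1.6], [-3.7, 4.1], [-1.8, -1.6], [0.6, 1.4], [3.5, -0.9], [8.1, -3.0], [11.1, -0.6], [-0.7, 7.5], [3.9, 1.7], [-0.4, -1.2], [-0.7, 1.0]]
scene [ 0.5549  0.0687  0.3216 -0.0129] 18.43
[[-1.4, 0.6], [0.7, 0.9], [0.6, -0.4], [0.2, 0.1], [-0.4, 0.4], [-1.6, -1.7], [1.3, -0.1]]
both [ 0.5484  0.0626  0.3057 -0.004 ] 17.52
[[-5.0, -3.5], [-3.6, 2.5], [-0.7, -2.3], [1.2, 0.7], [4.6, -1.7], [9.2, -3.3], [11.7, -0.8], [-0.2, 6.8], [3.2, 0.5], [-0.8, -1.9], [-1.3, 0.4], [-1.3, -2.0], [0.5, -1.3], [-1.3, -0.6], [-1.7, 0.1], [-1.5, 0.5], [-2.7, -5.3], [-0.2, -3.2]]
```

>>> servo_tool(
  rows=[
    {"offset": [-1,0,0],"turn": [0,0,0],"jaw": 100},
    {"offset": [-1,0,0],"turn": [0,0,0],"jaw": 100},
    {"offset": [-1,0,0],"turn": [0,0,0],"jaw": 100},
    {"offset": [-1,0,0],"turn": [0,0,0],"jaw": 100},
    {"offset": [-1,0,0],"turn": [0,0,0],"jaw": 100},
  ],
)

```text
time_s: 0.57
position: [0.4997, -0.1008, 0.2309]
eef_rot: [-2.221, -2.221, 0.001]
contact_force: [-0.0, 0.9, -0.1]
grip_width: 0.0855
gripper_force: 0.0
```

>>> servo_tool(
  rows=[
    {"offset": [-1,0,0],"turn": [0,0,0],"jaw": 100},
    {"offset": [-1,0,0],"turn": [0,0,0],"jaw": 100},
    {"offset": [-1,0,0],"turn": [0,0,0],"jaw": 100},
    {"offset": [-1,0,0],"turn": [0,0,0],"jaw": 100},
    {"offset": [-1,0,0],"turn": [0,0,0],"jaw": 100},
  ],
)

```text
time_s: 0.98
position: [0.4996, -0.2009, 0.2309]
eef_rot: [-2.221, -2.221, 0.001]
contact_force: [0.1, 0.0, -0.1]
grip_width: 0.0853
gripper_force: 0.0
```

>>> servo_tool(
  rows=[
    {"offset": [-1,0,0],"turn": [0,0,0],"jaw": 100},
    {"offset": [-1,0,0],"turn": [0,0,0],"jaw": 100},
    {"offset": [-1,0,0],"turn": [0,0,0],"jaw": 100},
    {"offset": [-1,0,0],"turn": [0,0,0],"jaw": 100},
    {"offset": [-0.8,-0.5,0],"turn": [0,0,0],"jaw": 100},
  ],
)

```text
time_s: 1.4
position: [0.4908, -0.2973, 0.2304]
eef_rot: [-2.221, -2.222, -0.0]
contact_force: [-0.2, 0.1, -0.1]
grip_width: 0.0855
gripper_force: 0.0
```

>>> servo_tool(
  rows=[
    {"offset": [0,0,0],"turn": [0,0,-1],"jaw": 100},
    {"offset": [0,0,0],"turn": [0,0,-1],"jaw": 100},
    {"offset": [0,0,0],"turn": [0,0,-1],"jaw": 100},
    {"offset": [0,0,0],"turn": [0,0,-1],"jaw": 100},
    {"offset": [0,0,0],"turn": [0,0,-1],"jaw": 100},
  ],
)

```text
time_s: 1.82
position: [0.4897, -0.296, 0.2308]
eef_rot: [-1.682, -2.652, 0.0]
contact_force: [0.4, 0.4, 0.3]
grip_width: 0.0854
gripper_force: 0.0
```

>>> servo_tool(
  rows=[
    {"offset": [0,0,0],"turn": [0,0,-1],"jaw": 100},
    {"offset": [0,0,0],"turn": [0,0,-1],"jaw": 100},
    {"offset": [0,0,0],"turn": [0,0,-1],"jaw": 100},
    {"offset": [0,0,0],"turn": [0,0,-1],"jaw": 100},
    {"offset": [0,0,0],"turn": [0,0,-1],"jaw": 100},
  ],
)

```text
time_s: 2.23
position: [0.4897, -0.2959, 0.2308]
eef_rot: [-1.068, -2.953, -0.0]
contact_force: [0.3, 0.1, -0.1]
grip_width: 0.0855
gripper_force: 0.0
```

>>> servo_tool(
  rows=[
    {"offset": [0,0,0],"turn": [0,0,-1],"jaw": 100},
    {"offset": [0,0,0],"turn": [0,0,-1],"jaw": 100},
    {"offset": [0,0,0],"turn": [0,0,-1],"jaw": 100},
    {"offset": [0,0,0],"turn": [0,0,-1],"jaw": 100},
    {"offset": [0,0,0],"turn": [0,0,-1],"jaw": 100},
  ],
)

```text
time_s: 2.65
position: [0.4898, -0.2959, 0.2308]
eef_rot: [-0.403, -3.115, -0.001]
contact_force: [0.7, 0.2, 0.3]
grip_width: 0.0853
gripper_force: 0.0
```

>>> servo_tool(
  rows=[
    {"offset": [0,0,1],"turn": [0,0,-0.8],"jaw": 100},
    {"offset": [0,0,1],"turn": [0,0,0],"jaw": 100},
    {"offset": [0,0,0],"turn": [0,0,0],"jaw": 100},
  ],
)

```text
time_s: 2.9
position: [0.4877, -0.2946, 0.187]
eef_rot: [-0.301, -3.12, -0.006]
contact_force: [-1.3, 0.3, -0.1]
grip_width: 0.0855
gripper_force: 0.0
```

Run:
```python
from h import *
import pickle
w=snap('wrist');pickle.dump(w,open('w1.pkl','wb'))
cv2.imwrite('pics/w1.png',cv2.resize(w['image'],(800,600),interpolation=cv2.INTER_CUBIC)[:,:,::-1])
st=arm.get_state();print(st['time_s'],st['position'],R.from_rotvec(st['eef_rot']).as_matrix().round(3),st['joint_pos'].round(2))
```

```text
2.95 [ 0.48829634 -0.29495227  0.18886483] [[-0.982  0.191 -0.005]
 [ 0.191  0.982  0.003]
 [ 0.006  0.002 -1.   ]] [-0.54  0.41  0.13  1.3   0.   -0.35]
```

View pics/w1.png

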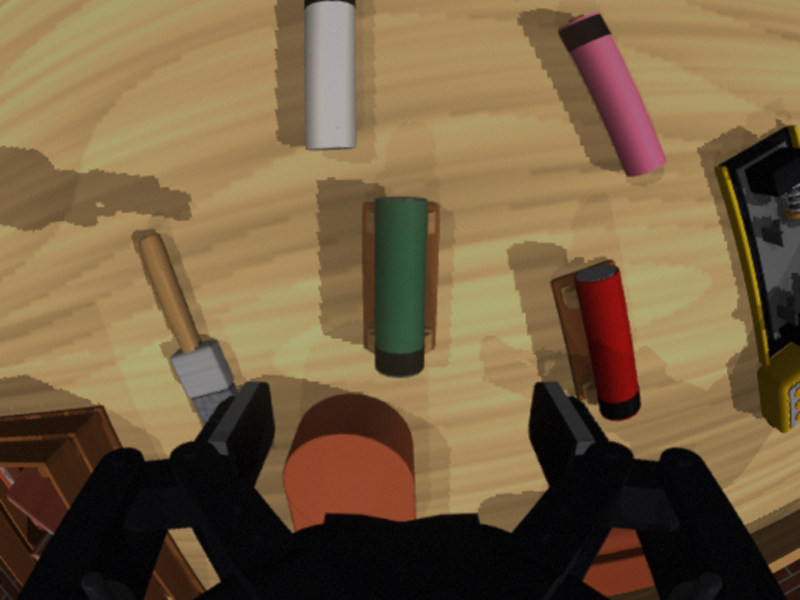

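The close view confirms the choice: green cell, flat end at (400,199), black-banded button end at (400,374), axis vertical in the picture, so the yaw is right.

Run:
```python
from h import *
import pickle
w=pickle.load(open('w1.pkl','rb'));st=arm.get_state();T=R.from_rotvec(st['eef_rot']).as_matrix()
k=.7
o,_=ray(w,(280,210),True);print('cam in tool',T.T@(o-st['position']))
for n,p,z in(('flat',(400.5,198),.051),('flatlow',(400.5,198),.034),('btn',(400,374),.034),('btn',(400,374),.051),('L',(376,285),.034),('R',(425,285),.034)):
  P=at_z(w,(p[0]*k,p[1]*k),z,True);print(n,P.round(4),(T.T@(P-st['position'])*1e3).round(1))
```

```text
cam in tool [ 0.07794632  0.00021826 -0.14059747]
flat [ 0.434  -0.2842  0.051 ] [ 5.450e+01 -1.000e-01  1.382e+02]
flatlow [ 0.4353 -0.2844  0.034 ] [ 5.310e+01 -1.000e-01  1.552e+02]
btn [ 0.5553 -0.3082  0.034 ] [-69.2  -0.5 154.5]
btn [ 0.5471 -0.3066  0.051 ] [-60.8  -0.5 137.5]
L [ 0.4884 -0.3113  0.034 ] [ -4.1 -16.3 154.8]
R [ 0.4946 -0.2795  0.034 ] [ -4.2  16.  154.9]
```

>>> servo_tool(
  rows=[
    {"offset": [0,0,1],"turn": [0,0,0],"jaw": 100},
    {"offset": [0,0,1],"turn": [0,0,0],"jaw": 100},
    {"offset": [0,0,1],"turn": [0,0,0],"jaw": 100},
    {"offset": [0,0,1],"turn": [0,0,0],"jaw": 100},
    {"offset": [0.1,0,1],"turn": [0,0,0],"jaw": 100},
  ],
)

```text
time_s: 3.37
position: [0.4891, -0.2962, 0.0919]
eef_rot: [0.301, 3.125, -0.002]
contact_force: [0.1, 0.4, 0.6]
grip_width: 0.0855
gripper_force: 0.0
```

>>> servo_tool(
  rows=[
    {"offset": [0,0,1],"turn": [0,0,0],"jaw": 100},
    {"offset": [0,0,1],"turn": [0,0,0],"jaw": 100},
    {"offset": [0,0,1],"turn": [0,0,0],"jaw": 100},
    {"offset": [0,0,0.6],"turn": [0,0,0],"jaw": 100},
    {"offset": [0,0,0],"turn": [0,0,0],"jaw": 100},
  ],
)

```text
time_s: 3.78
position: [0.4867, -0.2948, 0.0173]
eef_rot: [-0.301, -3.123, -0.003]
contact_force: [-0.1, -0.4, 0.4]
grip_width: 0.0853
gripper_force: 0.0
```

>>> servo_tool(
  rows=[
    {"offset": [0,0,0],"turn": [0,0,0],"jaw": 25},
    {"offset": [0,0,0],"turn": [0,0,0],"jaw": 0},
    {"offset": [0,0,0],"turn": [0,0,0],"jaw": 0},
    {"offset": [0,0,0],"turn": [0,0,0],"jaw": 0},
    {"offset": [0,0,0],"turn": [0,0,0],"jaw": 0},
  ],
  squeeze=90,
)

```text
time_s: 4.2
position: [0.4894, -0.2955, 0.0213]
eef_rot: [0.301, 3.124, 0.001]
contact_force: [-0.9, 4.1, 3.1]
grip_width: 0.0313
gripper_force: 88.8
```

>>> servo_tool(
  rows=[
    {"offset": [0,0,0],"turn": [0,0,0],"jaw": 0},
    {"offset": [0,0,0],"turn": [0,0,0],"jaw": 0},
    {"offset": [0,0,0],"turn": [0,0,0],"jaw": 0},
    {"offset": [0,0,0],"turn": [0,0,0],"jaw": 0},
  ],
)

```text
time_s: 4.53
position: [0.4894, -0.2955, 0.0212]
eef_rot: [0.3, 3.124, 0.0]
contact_force: [-0.0, 2.5, 5.5]
grip_width: 0.0318
gripper_force: 88.6
```

>>> servo_tool(
  rows=[
    {"offset": [0,0,-0.5],"turn": [0,0,0],"jaw": 0},
    {"offset": [0,0,-1],"turn": [0,0,0],"jaw": 0},
    {"offset": [0,0,-1],"turn": [0,0,0],"jaw": 0},
    {"offset": [0,0,-1],"turn": [0,0,0],"jaw": 0},
    {"offset": [0,0,-1],"turn": [0,0,0],"jaw": 0},
  ],
)

```text
time_s: 4.95
position: [0.4876, -0.2955, 0.1106]
eef_rot: [-0.301, -3.126, 0.0]
contact_force: [-0.5, -0.6, -1.9]
grip_width: 0.0316
gripper_force: 89.3
```

>>> servo_tool(
  rows=[
    {"offset": [0,0,-1],"turn": [0,0,0],"jaw": 0},
    {"offset": [0,0,-1],"turn": [0,0,0],"jaw": 0},
    {"offset": [0,0,-1],"turn": [0,0,0],"jaw": 0},
    {"offset": [0,1,-1],"turn": [0,0,0],"jaw": 0},
    {"offset": [0,1,-0.5],"turn": [0,0,0],"jaw": 0},
  ],
)

```text
time_s: 5.37
position: [0.4962, -0.2573, 0.2026]
eef_rot: [0.305, 3.123, -0.003]
contact_force: [1.1, 0.9, -2.0]
grip_width: 0.0316
gripper_force: 89.5
```

>>> servo_tool(
  rows=[
    {"offset": [-0.4,1,0],"turn": [0,0,0],"jaw": 0},
    {"offset": [-0.4,1,0],"turn": [0,0,0],"jaw": 0},
    {"offset": [-0.4,1,0],"turn": [0,0,0],"jaw": 0},
    {"offset": [-0.4,1,0],"turn": [0,0,0],"jaw": 0},
    {"offset": [-0.4,1,0],"turn": [0,0,0],"jaw": 0},
  ],
)

```text
time_s: 5.78
position: [0.554, -0.1649, 0.1998]
eef_rot: [-0.301, -3.127, 0.0]
contact_force: [0.5, -1.0, -3.1]
grip_width: 0.0315
gripper_force: 89.5
```

>>> servo_tool(
  rows=[
    {"offset": [0,1,0],"turn": [0,0,0],"jaw": 0},
    {"offset": [0,1,0],"turn": [0,0,0],"jaw": 0},
    {"offset": [0,1,0],"turn": [0,0,0],"jaw": 0},
    {"offset": [0,1,0],"turn": [0,0,0],"jaw": 0},
    {"offset": [0,1,0],"turn": [0,0,0],"jaw": 0},
  ],
)

```text
time_s: 6.2
position: [0.5727, -0.0668, 0.1997]
eef_rot: [-0.301, -3.126, 0.001]
contact_force: [0.5, -0.4, -2.5]
grip_width: 0.0312
gripper_force: 89.5
```

>>> servo_tool(
  rows=[
    {"offset": [0,0.7,0],"turn": [0,0,-1],"jaw": 0},
    {"offset": [0,0.7,0],"turn": [0,0,-1],"jaw": 0},
    {"offset": [0,0,0],"turn": [0,0,-1],"jaw": 0},
    {"offset": [0,0,0],"turn": [0,0,-1],"jaw": 0},
    {"offset": [0,0,0],"turn": [0,0,-1],"jaw": 0},
  ],
)

```text
time_s: 6.62
position: [0.5767, -0.0396, 0.1996]
eef_rot: [0.391, -3.116, 0.0]
contact_force: [-0.5, -0.1, -2.2]
grip_width: 0.0313
gripper_force: 89.7
```

>>> servo_tool(
  rows=[
    {"offset": [0,0,0],"turn": [0,0,-0.8],"jaw": 0},
    {"offset": [0,0,0],"turn": [0,0,0],"jaw": 0},
    {"offset": [0,0,0],"turn": [0,0,0],"jaw": 0},
  ],
)

```text
time_s: 6.87
position: [0.5769, -0.0401, 0.1996]
eef_rot: [0.488, -3.103, 0.0]
contact_force: [-0.3, -0.2, -3.1]
grip_width: 0.0314
gripper_force: 89.7
```

Run:
```python
from h import *
import pickle
w=snap('wrist');st=arm.get_state();pickle.dump((w,st),open('w2.pkl','wb'))
cv2.imwrite('pics/w2.png',cv2.resize(w['image'],(800,600),interpolation=cv2.INTER_CUBIC)[:,:,::-1])
print(st['time_s'],st['position'],R.from_rotvec(st['eef_rot']).as_matrix().round(3),st['joint_pos'].round(2),st['grip_width'])
```

```text
6.9167 [ 0.57698664 -0.04009617  0.1995243 ] [[-0.952 -0.307 -0.   ]
 [-0.307  0.952 -0.   ]
 [ 0.    -0.    -1.   ]] [-0.07  0.41  0.16  1.32 -0.   -0.38] 0.0314186051574984
```

View pics/w2.png

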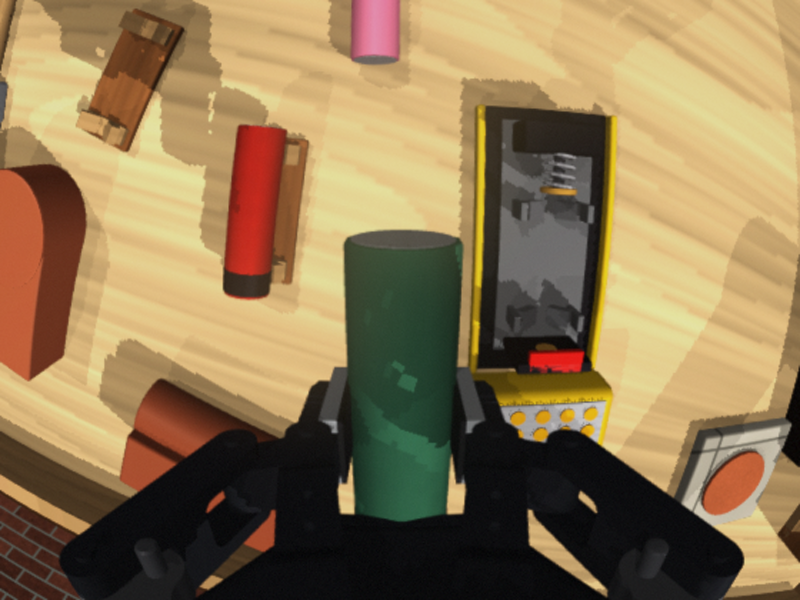

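Cell is held straight between the pads, flat end at (403,240). Lamp at the right: disc front edge at (558,195), lip inner edge from (530,351) to (582,351), bay tail corners (478,106) and (617,117).

Run:
```python
from h import *
import pickle
w,st=pickle.load(open('w2.pkl','rb'));d=pickle.load(open('d0.pkl','rb'));s=d['scene']
k=.7
W=[((478,106),(-.125,-.054,.014),0),((617,117),(-.125,.054,.014),0),((472,370),(.08,-.054,.014),0),((600,373),(.08,.054,.014),0),((558.5,195),(-.057,0,.047),1),((530,351),(.049,-.02,.061),1),((582,351),(.049,.02,.061),1)]
ow=[(w,1,np.array(a)*k,b,c) for a,b,c in W]
S=[((292.6,192.4),(-.125,-.054,.014),0),((328.8,199.4),(-.125,.054,.014),0),((290,235.6),(.049,-.02,.061),1),((306.4,238.4),(.049,.02,.061),1),((271,251.8),(.082,-.062,.049),0),((318.4,261),(.082,.062,.049),0)]
os=[(s,0,*o) for o in S]
for n,o in(('wrist',ow),('wrist tray+',ow[:2]+ow[4:]),('both',ow+os)):
  v,r=fit(o);print(n,v.round(4),np.degrees(v[2]).round(2),'lip',lampP(v,(.049,0,.06),1)[:2].round(4),'disc',lampP(v,(-.057,0,.034),1)[:2].round(4));print(r.round(1).tolist())
D=at_z(w,(558.5*k,195*k),.047,True);l1=at_z(w,(530*k,351*k),.061,True);l2=at_z(w,(582*k,351*k),.061,True)
print(D,l1,l2,np.linalg.norm(l1-l2),np.linalg.norm((l1+l2)[:2]/2-D[:2]))
T=R.from_rotvec(st['eef_rot']).as_matrix()
for z in(.034,): print('in tool disc',T.T@(D-st['position']),'lip',T.T@((l1+l2)/2-st['position']))
for p in((345,245),(461,245),(345,400),(460,400),(403,232),(403,248)):
  # cell held plane: axis at grasp
  P=at_z(w,(p[0]*k,p[1]*k),st['position'][2]+.014,True);print(p,(T.T@(P-st['position'])*1e3).round(1))
```

```text
wrist [ 0.5519  0.0647  0.3208 -0.0091] 18.38 lip [0.5897 0.0773] disc [0.4891 0.0439]
[[-1.0, -0.3], [0.3, -0.3], [-1.8, 4.2], [-3.4, -1.3], [3.8, -0.7], [0.4, 1.3], [1.7, -0.0]]
wrist tray+ [ 0.5526  0.0638  0.3141 -0.0096] 18.0 lip [0.59  0.076] disc [0.4892 0.0432]
[[-1.3, -0.3], [0.0, 0.3], [3.1, -0.9], [-0.9, 1.1], [0.5, 0.0]]
both [ 0.5521  0.0654  0.3229 -0.0095] 18.5 lip [0.5896 0.078 ] disc [0.4891 0.0443]
[[-0.7, 0.3], [0.5, 0.1], [-1.2, 4.6], [-2.8, -1.1], [4.2, -0.5], [1.0, 1.4], [2.3, 0.0], [-2.0, -0.6], [0.1, -0.3], [-0.3, -0.6], [-0.7, -0.1], [-2.1, -3.1], [0.7, -1.7]]
[0.49110263 0.04053991 0.047     ] [0.59488602 0.05740888 0.061     ] [0.58395203 0.0944493  0.061     ] 0.03862052224394102 0.10449166477249987
in tool disc [0.05691222 0.10313448 0.15253256] lip [-0.04751849  0.10659907  0.13850646]
(345, 245) [ 53.4 -15.7 -14. ]
(461, 245) [ 53.4  17.1 -14. ]
(345, 400) [  3.8 -17.7 -14. ]
(460, 400) [  3.8  18.9 -14. ]
(403, 232) [ 57.    0.7 -14. ]
(403, 248) [ 52.4   0.7 -14. ]
```

>>> servo_tool(
  rows=[
    {"offset": [0,1,0],"turn": [0,0,0],"jaw": 0},
    {"offset": [0,1,0],"turn": [0,0,0],"jaw": 0},
    {"offset": [-0.4,1,0],"turn": [0,0,0],"jaw": 0},
    {"offset": [-0.4,1,0],"turn": [0,0,0],"jaw": 0},
    {"offset": [0,1,0],"turn": [0,0,0],"jaw": 0},
  ],
  squeeze=120,
)

```text
time_s: 7.33
position: [0.5623, 0.0611, 0.1995]
eef_rot: [-0.489, 3.102, 0.0]
contact_force: [0.3, 0.8, -2.3]
grip_width: 0.0306
gripper_force: 119.7
```

>>> servo_tool(
  rows=[
    {"offset": [0,0.24,0],"turn": [0,-1,0],"jaw": 0},
    {"offset": [0,0,0],"turn": [0,-1,0],"jaw": 0},
    {"offset": [0,0,0],"turn": [0,-1,0],"jaw": 0},
    {"offset": [0,0,0],"turn": [0,-1,0],"jaw": 0},
    {"offset": [0,0,0],"turn": [0,-1,0],"jaw": 0},
  ],
)

```text
time_s: 7.75
position: [0.5597, 0.0647, 0.2]
eef_rot: [-0.422, 2.672, 0.095]
contact_force: [-0.7, -0.4, -3.3]
grip_width: 0.0305
gripper_force: 120.2
```

>>> servo_tool(
  rows=[
    {"offset": [0,0,0],"turn": [0,-1,0],"jaw": 0},
    {"offset": [0,0,0],"turn": [0,0,0],"jaw": 0},
    {"offset": [0,0,0],"turn": [0,0,0],"jaw": 0},
  ],
)

```text
time_s: 8.0
position: [0.5574, 0.064, 0.1978]
eef_rot: [-0.409, 2.596, 0.11]
contact_force: [-0.0, 0.2, -1.7]
grip_width: 0.0307
gripper_force: 120.3
```

```bash
cat >> h.py <<'E'
YAW=np.radians(17.9);U=np.array([np.cos(YAW),np.sin(YAW),0]);V=np.array([-U[1],U[0],0])
O=np.array([.57699,-.0401,0])  # look pose TCP; u,v relative to it. disc u=-57.5, lip +48.5, centreline v=.105
def rep():
    st=arm.get_state();p=st['position'];T=R.from_rotvec(st['eef_rot']).as_matrix()
    th=np.degrees(np.arcsin(-T[2,0]));F=p+T@[.0545,.0007,-.0128];f=lambda q:np.round([(q-O)@U*1e3,(q-O)@V*1e3,q[2]*1e3],1)
    print('t',st['time_s'],'TCP',f(p),'F',f(F),'theta',th.round(1),'yaw',np.degrees(np.arctan2(-T[1,0],-T[0,0])).round(2),'F contact',f(st['contact_force']*1e-3+O*[1,1,0]),'torq',st['torque'].round(2),'J',st['joint_pos'].round(2),st['grip_width'])
E
python3 -c "
from h import *
rep()"
```

```text
t 8.0 TCP [ 13.4 105.1 197.8] F [-40.3 105.8 182. ] theta 29.7 yaw 17.87 F contact [ 0.   0.2 -1.7] torq [-0.23  0.67  0.  ] J [ 0.04  0.04 -0.47  0.56  0.13 -0.24] 0.030735738138617793
```

>>> servo_tool(
  rows=[
    {"offset": [0.5,0,0.87],"turn": [0,0,0],"jaw": 0},
    {"offset": [0.5,0,0.87],"turn": [0,0,0],"jaw": 0},
    {"offset": [0.5,0,0.87],"turn": [0,0,0],"jaw": 0},
    {"offset": [0.5,0,0.87],"turn": [0,0,0],"jaw": 0},
    {"offset": [0.5,0,0.87],"turn": [0,0,0],"jaw": 0},
  ],
)

```text
time_s: 8.42
position: [0.5638, 0.065, 0.1001]
eef_rot: [-0.41, 2.588, 0.109]
contact_force: [-0.1, -0.6, -2.5]
grip_width: 0.0304
gripper_force: 120.3
```

>>> servo_tool(
  rows=[
    {"offset": [0.5,0,0.87],"turn": [0,0,0],"jaw": 0},
    {"offset": [0,0,0],"turn": [0,0,0],"jaw": 0},
    {"offset": [0,0,0],"turn": [0,0,0],"jaw": 0},
  ],
)

```text
time_s: 8.67
position: [0.5618, 0.065, 0.0786]
eef_rot: [-0.41, 2.592, 0.11]
contact_force: [0.3, 1.0, -2.3]
grip_width: 0.0306
gripper_force: 120.3
```

Run:
```python
from h import *
rep()
w=snap('wrist');s=snap('scene')
a=cv2.resize(w['image'][0:300,130:430],(600,600),interpolation=cv2.INTER_CUBIC)
b=cv2.resize(s['image'][170:270,265:340],(200,267),interpolation=cv2.INTER_CUBIC)
c=np.zeros((600,200,3),np.uint8);c[:267]=b
cv2.imwrite('pics/w3.png',np.hstack([a,c])[:,:,::-1])
```

```text
t 8.6667 TCP [ 17.8 104.7  78.6] F [-35.8 105.3  62.6] theta 29.9 yaw 17.98 F contact [ 0.6  0.9 -2.3] torq [-0.26  0.67  0.02] J [ 0.04  0.22 -0.64  0.2   0.13 -0.24] 0.030554229990638847
```

View pics/w3.png

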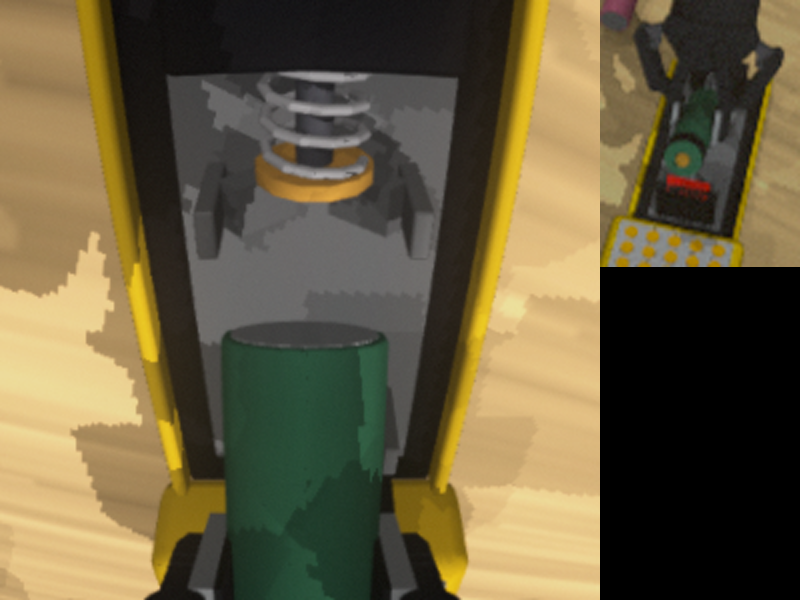

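Disc and saddle cheeks are centred at column 314, cell at 305, so I shift about 2 mm along tool +y, then descend and advance towards the disc.

>>> servo_tool(
  rows=[
    {"offset": [0.3,0.09,0.55],"turn": [0,0,0],"jaw": 0},
    {"offset": [0.37,0,0.6],"turn": [0,0,0],"jaw": 0},
    {"offset": [0,0,0],"turn": [0,0,0],"jaw": 0},
    {"offset": [0,0,0],"turn": [0,0,0],"jaw": 0},
  ],
)

```text
time_s: 9.1
position: [0.5604, 0.0665, 0.0533]
eef_rot: [-0.41, 2.589, 0.11]
contact_force: [-0.4, 0.1, -2.3]
grip_width: 0.0306
gripper_force: 120.3
```

```bash
python3 -c "
from h import *
rep()"
```

```text
t 9.1 TCP [ 17.  106.5  53.3] F [-36.6 107.1  37.1] theta 30.0 yaw 18.0 F contact [-0.3  0.2 -2.3] torq [-0.23  0.7  -0.01] J [ 0.05  0.27 -0.67  0.12  0.13 -0.23] 0.03058474509545312
```

>>> servo_tool(
  rows=[
    {"offset": [0.22,0,-0.125],"turn": [0,0,0],"jaw": 0},
    {"offset": [0.22,0,-0.125],"turn": [0,0,0],"jaw": 0},
    {"offset": [0,0,0],"turn": [0,0,0],"jaw": 0},
  ],
)

```text
time_s: 9.35
position: [0.5492, 0.063, 0.0528]
eef_rot: [-0.41, 2.59, 0.11]
contact_force: [-1.1, -0.6, -3.1]
grip_width: 0.0303
gripper_force: 120.3
```

```bash
python3 -c "
from h import *
rep()"
```

```text
t 9.35 TCP [  5.2 106.6  52.8] F [-48.4 107.2  36.7] theta 30.0 yaw 17.99 F contact [-1.2 -0.3 -3.1] torq [-0.22  0.77  0.  ] J [ 0.04  0.25 -0.7   0.11  0.14 -0.24] 0.030304512601735934
```

>>> servo_tool(
  rows=[
    {"offset": [0.22,0,-0.125],"turn": [0,0,0],"jaw": 0},
    {"offset": [0,0,0],"turn": [0,0,0],"jaw": 0},
    {"offset": [0,0,0],"turn": [0,0,0],"jaw": 0},
  ],
)

```text
time_s: 9.6
position: [0.546, 0.0616, 0.0532]
eef_rot: [-0.41, 2.588, 0.11]
contact_force: [1.1, -0.6, -0.4]
grip_width: 0.0308
gripper_force: 120.3
```

```bash
python3 -c "
from h import *
rep()"
```

```text
t 9.6 TCP [  1.8 106.3  53.2] F [-51.8 106.9  36.9] theta 30.1 yaw 18.01 F contact [ 0.9 -0.9 -0.4] torq [-0.2   0.45 -0.  ] J [ 0.04  0.24 -0.71  0.11  0.14 -0.24] 0.030827962519712405
```

>>> servo_tool(
  rows=[
    {"offset": [0.22,0,-0.125],"turn": [0,0,0],"jaw": 0},
    {"offset": [0,0,0],"turn": [0,0,0],"jaw": 0},
    {"offset": [0,0,0],"turn": [0,0,0],"jaw": 0},
  ],
)

```text
time_s: 9.85
position: [0.5426, 0.0605, 0.0539]
eef_rot: [-0.41, 2.585, 0.11]
contact_force: [6.3, 3.0, -1.8]
grip_width: 0.0307
gripper_force: 120.2
```

```bash
python3 -c "
from h import *
rep()"
```

```text
t 9.85 TCP [ -1.8 106.3  53.9] F [-55.3 106.9  37.4] theta 30.3 yaw 18.05 F contact [ 6.9  0.9 -1.8] torq [ 0.1  -0.39  0.01] J [ 0.03  0.24 -0.72  0.1   0.14 -0.24] 0.03065405872766282
```

>>> servo_tool(
  rows=[
    {"offset": [0.21,0,-0.1],"turn": [0,0,0],"jaw": 0},
    {"offset": [0.21,0,-0.1],"turn": [0,0,0],"jaw": 0},
    {"offset": [0.21,0,-0.1],"turn": [0,0,0],"jaw": 0},
    {"offset": [0,0,0],"turn": [0,0,0],"jaw": 0},
    {"offset": [0,0,0],"turn": [0,0,0],"jaw": 0},
  ],
)

```text
time_s: 10.27
position: [0.5328, 0.0571, 0.0551]
eef_rot: [-0.411, 2.578, 0.111]
contact_force: [9.7, 5.2, -2.0]
grip_width: 0.0308
gripper_force: 120.1
```

Run:
```python
from h import *
rep()
w=snap('wrist');s=snap('scene')
a=cv2.resize(w['image'][0:300,130:430],(600,600),interpolation=cv2.INTER_CUBIC)
b=cv2.resize(s['image'][170:270,265:340],(200,267),interpolation=cv2.INTER_CUBIC)
c=np.zeros((600,200,3),np.uint8);c[:267]=b
cv2.imwrite('pics/w4.png',np.hstack([a,c])[:,:,::-1])
```

```text
t 10.2667 TCP [-12.2 106.1  55.1] F [-65.6 106.6  38.3] theta 30.7 yaw 18.14 F contact [10.8  1.9 -2. ] torq [ 0.7  -1.41  0.1 ] J [ 0.02  0.22 -0.75  0.09  0.15 -0.25] 0.030847951843585554
```

View pics/w4.png

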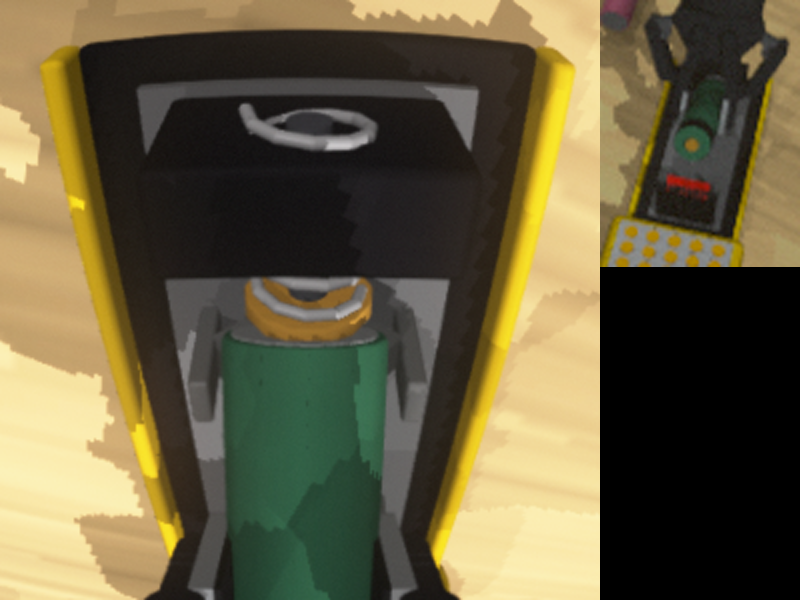

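Contact is square: disc at column 310 against cell at 306, spring clearly pressed. Press a bit more, then begin the swing.

>>> servo_tool(
  rows=[
    {"offset": [0.12,0,0.01],"turn": [0,0,0],"jaw": 0},
    {"offset": [0.13,0,0.02],"turn": [0,0,0],"jaw": 0},
    {"offset": [0,0,0],"turn": [0,0,0],"jaw": 0},
    {"offset": [0,0,0],"turn": [0,0,0],"jaw": 0},
  ],
)

```text
time_s: 10.7
position: [0.5316, 0.0566, 0.0542]
eef_rot: [-0.412, 2.572, 0.112]
contact_force: [11.4, 6.6, 4.1]
grip_width: 0.0306
gripper_force: 120.0
```

```bash
python3 -c "
from h import *
rep()"
```

```text
t 10.7 TCP [-13.5 106.   54.2] F [-66.8 106.4  37.1] theta 31.0 yaw 18.21 F contact [12.9  2.8  4.1] torq [ 1.18 -1.73  0.13] J [ 0.02  0.22 -0.76  0.07  0.15 -0.26] 0.03055478050448003
```

>>> servo_tool(
  rows=[
    {"offset": [0.12,0,0.21],"turn": [0,1,0],"jaw": 0},
    {"offset": [0.12,0,0.21],"turn": [0,1,0],"jaw": 0},
    {"offset": [0,0,0],"turn": [0,0,0],"jaw": 0},
    {"offset": [0,0,0],"turn": [0,0,0],"jaw": 0},
  ],
)

```text
time_s: 11.03
position: [0.5331, 0.0565, 0.0444]
eef_rot: [-0.438, 2.743, 0.078]
contact_force: [11.3, 4.1, 5.0]
grip_width: 0.0305
gripper_force: 120.2
```

```bash
python3 -c "
from h import *
rep()"
```

```text
t 11.0333 TCP [-12.1 105.4  44.4] F [-67.5 105.9  36.8] theta 21.1 yaw 18.18 F contact [12.   0.4  5. ] torq [ 0.68 -1.97 -0.09] J [ 0.05  0.28 -0.59  0.35  0.09 -0.25] 0.030483759255305217
```

>>> servo_tool(
  rows=[
    {"offset": [0.15,0,-0.08],"turn": [0,0,0],"jaw": 0},
    {"offset": [0.15,0,-0.08],"turn": [0,0,0],"jaw": 0},
    {"offset": [0,0,0],"turn": [0,0,0],"jaw": 0},
    {"offset": [0,0,0],"turn": [0,0,0],"jaw": 0},
  ],
)

```text
time_s: 11.37
position: [0.5269, 0.0544, 0.0457]
eef_rot: [-0.437, 2.74, 0.078]
contact_force: [15.1, 5.5, 1.3]
grip_width: 0.0307
gripper_force: 120.1
```

Run:
```python
from h import *
rep()
w=snap('wrist');s=snap('scene')
a=cv2.resize(w['image'][50:250,190:370],(540,600),interpolation=cv2.INTER_CUBIC)
b=cv2.resize(s['image'][190:250,280:320],(260,390),interpolation=cv2.INTER_CUBIC)
c=np.zeros((600,260,3),np.uint8);c[:390]=b
cv2.imwrite('pics/w5.png',np.hstack([a,c])[:,:,::-1])
```

```text
t 11.3667 TCP [-18.6 105.3  45.7] F [-74.1 105.8  37.9] theta 21.2 yaw 18.16 F contact [16.1  0.6  1.3] torq [ 1.03 -2.54  0.03] J [ 0.05  0.26 -0.61  0.34  0.09 -0.25] 0.030724814481284533
```

View pics/w5.png

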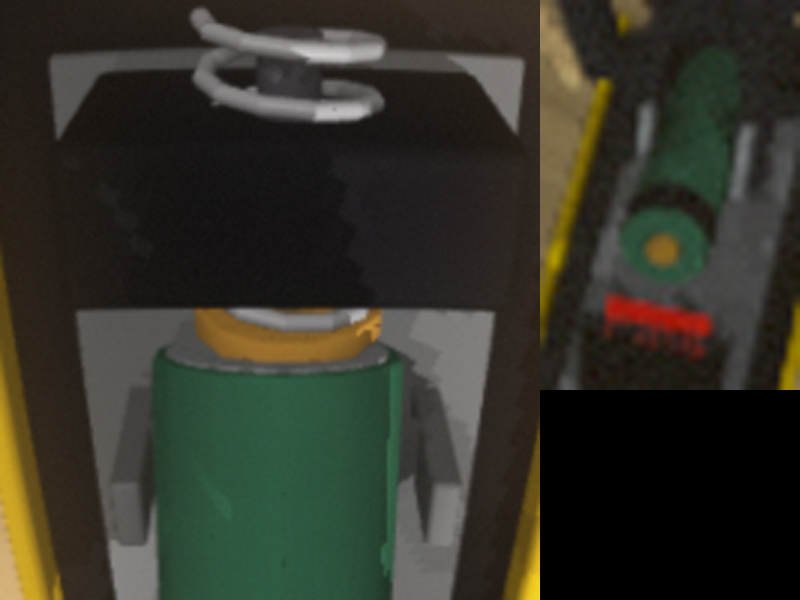

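Disc well pressed (force 16 N, about 20 mm), button clear of the red lip by a visible margin; continue the swing.

>>> servo_tool(
  rows=[
    {"offset": [0.11,0.04,0.25],"turn": [0,1,0],"jaw": 0},
    {"offset": [0.095,0,0.26],"turn": [0,1,0],"jaw": 0},
    {"offset": [0,0,0],"turn": [0,0,0],"jaw": 0},
    {"offset": [0,0,0],"turn": [0,0,0],"jaw": 0},
  ],
)

```text
time_s: 11.8
position: [0.5277, 0.0548, 0.034]
eef_rot: [-0.464, 2.91, 0.04]
contact_force: [14.2, 2.9, 6.0]
grip_width: 0.0305
gripper_force: 120.5
```

```bash
python3 -c "
from h import *
rep()"
```

```text
t 11.8 TCP [-17.7 105.5  34. ] F [-73.7 106.   35.9] theta 11.2 yaw 18.13 F contact [14.4 -1.6  6. ] torq [ 0.54 -2.56 -0.  ] J [ 0.08  0.36 -0.43  0.59  0.04 -0.23] 0.030468767708897834
```

>>> servo_tool(
  rows=[
    {"offset": [0.105,0,0.235],"turn": [0,1,0],"jaw": 0},
    {"offset": [0.065,0,0.24],"turn": [0,1,0],"jaw": 0},
    {"offset": [0,0,0],"turn": [0,0,0],"jaw": 0},
    {"offset": [0,0,0],"turn": [0,0,0],"jaw": 0},
  ],
)

```text
time_s: 12.13
position: [0.5257, 0.0546, 0.0226]
eef_rot: [-0.491, 3.081, 0.001]
contact_force: [14.5, 4.8, 4.3]
grip_width: 0.0302
gripper_force: 121.2
```

Run:
```python
from h import *
rep()
w=snap('wrist');s=snap('scene')
a=cv2.resize(w['image'][50:250,190:370],(540,600),interpolation=cv2.INTER_CUBIC)
b=cv2.resize(s['image'][190:250,280:320],(260,390),interpolation=cv2.INTER_CUBIC)
c=np.zeros((600,260,3),np.uint8);c[:390]=b
cv2.imwrite('pics/w6.png',np.hstack([a,c])[:,:,::-1])
```

```text
t 12.1333 TCP [-19.7 105.9  22.6] F [-74.5 106.5  34.2] theta 1.2 yaw 18.11 F contact [15.3  0.1  4.3] torq [ 0.73 -2.72  0.25] J [ 0.1   0.47 -0.26  0.82  0.   -0.21] 0.030186724545412578
```

View pics/w6.png

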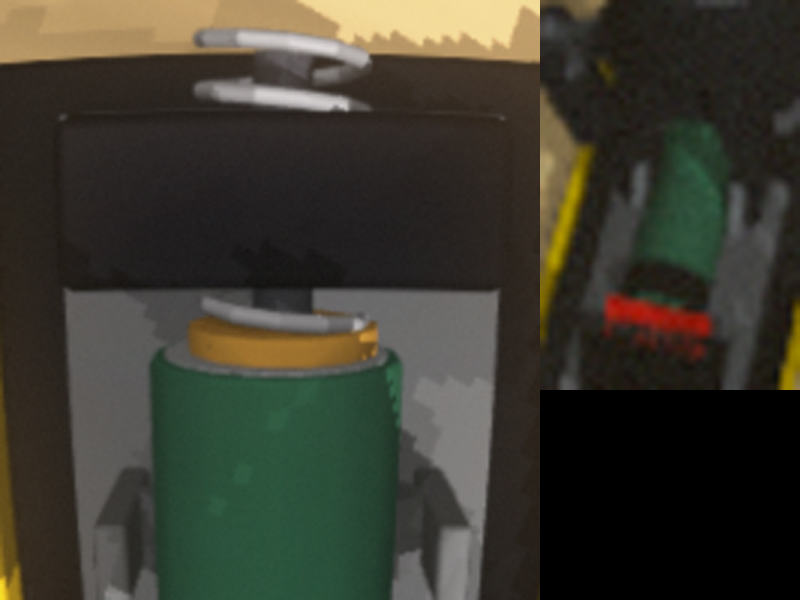

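>>> servo_tool(
  rows=[
    {"offset": [0.01,0,0.05],"turn": [0,0.35,0],"jaw": 0},
    {"offset": [0,0,0],"turn": [0,0,0],"jaw": 0},
    {"offset": [0,0,0],"turn": [0,0,0],"jaw": 0},
  ],
)

```text
time_s: 12.48
position: [0.5247, 0.0546, 0.0223]
eef_rot: [0.494, -3.095, 0.006]
contact_force: [13.1, 4.0, 6.0]
grip_width: 0.0306
gripper_force: 121.0
```

```bash
python3 -c "
from h import *
rep()"
```

```text
t 12.4833 TCP [-20.6 106.2  22.3] F [-75.  106.7  35.5] theta -0.4 yaw 18.12 F contact [13.7 -0.2  6. ] torq [ 0.98 -2.87  0.51] J [ 0.11  0.48 -0.23  0.86 -0.   -0.21] 0.030605323288356603
```

>>> servo_tool(
  rows=[
    {"offset": [-0.15,0,0],"turn": [0,0,0],"jaw": 0},
    {"offset": [-0.15,0,0],"turn": [0,0,0],"jaw": 0},
    {"offset": [-0.1,0,0],"turn": [0,0,0],"jaw": 0},
    {"offset": [0,0,0],"turn": [0,0,0],"jaw": 0},
    {"offset": [0,0,0],"turn": [0,0,0],"jaw": 0},
  ],
)

```text
time_s: 12.9
position: [0.5283, 0.0568, 0.0214]
eef_rot: [0.494, -3.088, 0.005]
contact_force: [7.6, 4.0, 10.2]
grip_width: 0.0313
gripper_force: 121.6
```

Run:
```python
from h import *
rep()
s=snap('scene');q=snap('side')
b=cv2.resize(s['image'][190:250,275:325],(500,600),interpolation=cv2.INTER_CUBIC)
a=cv2.resize(q['image'][190:250,225:305],(300,225),interpolation=cv2.INTER_CUBIC)
c=np.zeros((600,300,3),np.uint8);c[:225]=a
cv2.imwrite('pics/w7.png',np.hstack([b,c])[:,:,::-1])
```

```text
t 12.9 TCP [-16.5 107.2  21.4] F [-70.8 107.6  35. ] theta -0.8 yaw 18.16 F contact [ 8.5  1.5 10.2] torq [ 0.84 -1.46  0.65] J [ 0.11  0.5  -0.21  0.88 -0.   -0.21] 0.0312711206363924
```

View pics/w7.png

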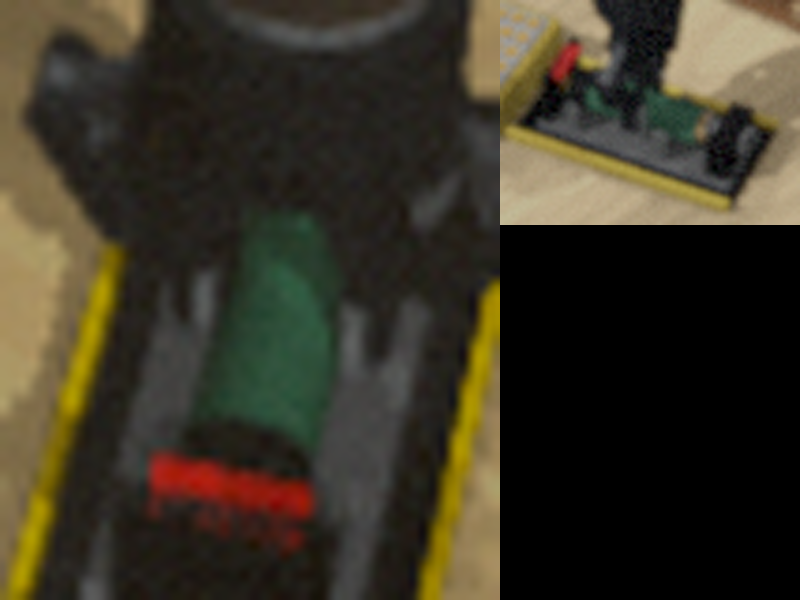

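The black band now runs under the red lip (lip at 230,485 in the crop) and the cell lies low between the saddles. Ease it forward.

>>> servo_tool(
  rows=[
    {"offset": [-0.1,-0.03,-0.05],"turn": [0,-0.1,0],"jaw": 0},
    {"offset": [-0.15,0,0],"turn": [0,0,0],"jaw": 0},
    {"offset": [-0.1,0,0],"turn": [0,0,0],"jaw": 0},
    {"offset": [0,0,0],"turn": [0,0,0],"jaw": 0},
    {"offset": [0,0,0],"turn": [0,0,0],"jaw": 0},
  ],
)

```text
time_s: 13.42
position: [0.5326, 0.0582, 0.0214]
eef_rot: [0.494, -3.092, 0.002]
contact_force: [3.0, 3.8, 11.1]
grip_width: 0.0307
gripper_force: 121.6
```

```bash
python3 -c "
from h import *
rep()"
```

```text
t 13.4167 TCP [-12.1 107.2  21.4] F [-66.4 107.7  34.8] theta -0.6 yaw 18.16 F contact [ 4.   2.7 11.1] torq [ 0.92 -0.75  0.57] J [ 0.11  0.5  -0.2   0.88 -0.   -0.21] 0.030716554388357655
```

>>> servo_tool(
  rows=[
    {"offset": [-0.1,-0.03,-0.07],"turn": [0,0,0],"jaw": 0},
    {"offset": [-0.1,0,0],"turn": [0,0,0],"jaw": 0},
    {"offset": [0,0,0],"turn": [0,0,0],"jaw": 0},
    {"offset": [0,0,0],"turn": [0,0,0],"jaw": 0},
  ],
)

```text
time_s: 13.75
position: [0.5351, 0.059, 0.0215]
eef_rot: [0.493, -3.089, 0.001]
contact_force: [2.4, 3.7, 6.2]
grip_width: 0.0305
gripper_force: 121.1
```

```bash
python3 -c "
from h import *
rep()"
```

```text
t 13.75 TCP [ -9.4 107.1  21.5] F [-63.7 107.6  35. ] theta -0.8 yaw 18.15 F contact [3.5 2.8 6.2] torq [ 1.01 -0.72  0.49] J [ 0.11  0.51 -0.19  0.89 -0.   -0.21] 0.03051954824965907
```

>>> servo_tool(
  rows=[
    {"offset": [0,0,0],"turn": [0,0,0],"jaw": 45},
    {"offset": [0,0,0],"turn": [0,0,0],"jaw": 55},
    {"offset": [0,0,0],"turn": [0,0,0],"jaw": 60},
    {"offset": [0,0,0],"turn": [0,0,0],"jaw": 60},
    {"offset": [0,0,0],"turn": [0,0,0],"jaw": 60},
  ],
  squeeze=20,
)

```text
time_s: 14.17
position: [0.531, 0.0566, 0.0189]
eef_rot: [0.487, -3.08, 0.005]
contact_force: [0.7, 0.7, 0.0]
grip_width: 0.0512
gripper_force: 0.0
```

>>> servo_tool(
  rows=[
    {"offset": [0,0,-0.4],"turn": [0,0,0],"jaw": 60},
    {"offset": [0,0,-0.8],"turn": [0,0,0],"jaw": 60},
    {"offset": [0,0,-1],"turn": [0,0,0],"jaw": 60},
    {"offset": [0,0,-1],"turn": [0,0,0],"jaw": 60},
    {"offset": [0,0,-1],"turn": [0,0,0],"jaw": 60},
  ],
)

```text
time_s: 14.58
position: [0.5332, 0.0573, 0.1045]
eef_rot: [0.488, -3.081, 0.005]
contact_force: [0.4, 0.1, 0.1]
grip_width: 0.051
gripper_force: 0.0
```

>>> servo_tool(
  rows=[
    {"offset": [0.5,0,-1],"turn": [0,0,0],"jaw": 60},
    {"offset": [0,0,-1],"turn": [0,0,0],"jaw": 60},
    {"offset": [0,0,0],"turn": [0,0,0],"jaw": 60},
    {"offset": [0,0,0],"turn": [0,0,0],"jaw": 60},
  ],
)

```text
time_s: 14.92
position: [0.5259, 0.0547, 0.1451]
eef_rot: [0.488, -3.085, 0.006]
contact_force: [0.6, -0.1, -0.8]
grip_width: 0.0512
gripper_force: 0.0
```

Run:
```python
from h import *
import pickle
rep()
w=snap('wrist');s=snap('scene');st=arm.get_state();pickle.dump((w,s,st),open('w8.pkl','wb'))
a=cv2.resize(w['image'][20:320,190:380],(380,600),interpolation=cv2.INTER_CUBIC)
b=cv2.resize(s['image'][190:265,275:325],(400,600),interpolation=cv2.INTER_CUBIC)
cv2.imwrite('pics/w8.png',np.hstack([a,b])[:,:,::-1])
```

```text
t 14.9167 TCP [-19.5 105.9 145.1] F [-73.8 106.5 158.9] theta -1.0 yaw 17.99 F contact [ 0.5 -0.3 -0.8] torq [0.05 0.02 0.03] J [ 0.11  0.36 -0.06  1.17 -0.   -0.21] 0.05123367340549289
```

View pics/w8.png

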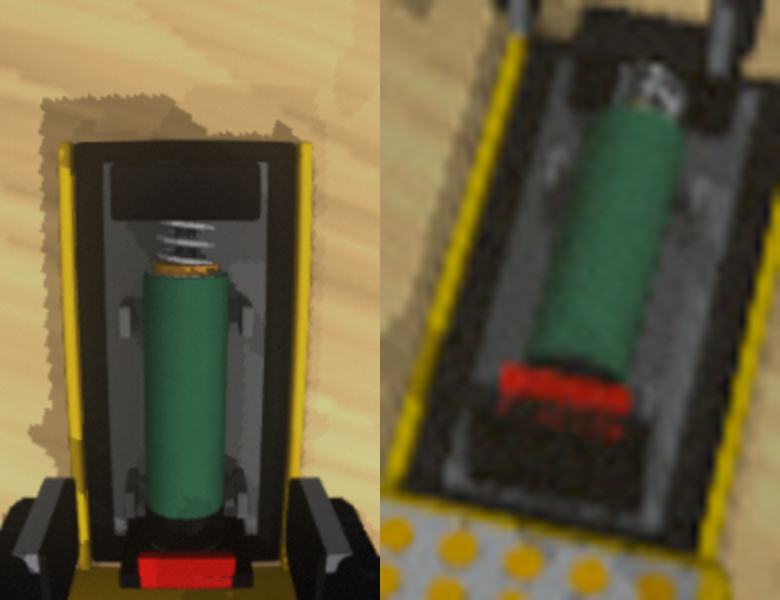

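The cell lies level in the tray, with the disc against its flat end at (187,270) and the black-banded end under the red lip at (187,570). The gripper is clear, so I hand in.

```bash
python3 -c "
from rig import arm
print(arm.job_done())"
```

```text
the job is handed in; nothing more can be done
None
```

The green battery looks seated level in the yellow lamp, held by the spring under the red lip and released. I handed the job in with about 15 s of the 54 s used; no verdict came back, and the red battery was not touched.

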